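Take the spotting scope off its bench stand and hold it level

TASK

The stand under the spotting scope has to be taken away, so free the scope and hold it up: swing the clamp lever on the stand's head through its quarter turn until it is against its open stop, then lift the scope straight up out of the clamp. Keep it level all the way and finish holding it still and level over the stand, about 10 cm higher than where it sat and carried by the gripper alone; do not put it down or let go, leave the lever open, and leave the pellet tin, the tumbler and the mouse alone.

Things in the scene. Friction and masses are not known exactly. Their poses are not given: they have to be found in the camera images.
- lever (a joint): clamp lever, upright axis, on the scope's right (seen from the eyepiece). 0 = locked stop, 1.571 rad = open stop; starts at 0 to 0.25; grows anticlockwise seen from above, from pointing back-outward to pointing forward-outward. About 2 N at the grip turns it; it stays where left. A steel cam on its hub laps over the edge of the scope's plate when locked and is clear of it from about 1.0 rad on.
- lever_hinge (a point): point on the lever's upright turning axis, on its hub (24 mm wide, top 106 mm above the desk); this point is 98 mm above the desk. Its axes turn with the lever.
- lever_grip (a point): middle of the lever's black grip: a round bar 13 mm thick, 65 mm long, pointing away from the hinge and rising about 5 degrees outward. This point is 70 mm horizontally from the hinge axis and 116 mm above the desk; the line from lever_hinge to it gives the lever's direction.
- seat (a point): centre of the floor of the clamp's recess on the stand's head, where the scope's plate sits, 80 mm above the desk. x points along the seated scope to its objective, y to its left, z up; the lever's hinge is at y = -36 mm. The recess is up to 6 mm deep with 1.5 mm play around the plate. The aluminium head is 70 x 84 mm.
- scope_balance (a point): the scope's balance point on its tube's axis, where to grip it: seated, it is 65 mm above seat and 4 mm ahead of it. The plain round tube, 46 mm in diameter, runs at least 50 mm either way from it. x points to the objective, z up (level = z upright). Below are a foot 24 mm wide, 46 mm long, and a plate 50 x 42 x 9 mm, underside 65 mm below this point.
- scope: the dark straight spotting scope, 295 mm long, 0.5 to 0.7 kg, 62 mm wide at the objective, focus knob on top 80 mm behind the plate's centre, ribbed eyepiece; origin at the centre of its plate's underside (rests on seat), same axes as scope_balance
- stand: the bench stand: round cast foot 150 mm wide, short post, clamp head; it does not move. Origin on the desk at the middle of the foot, same axes as seat
- tin: bystander: closed round metal pellet tin, 64 mm wide, 24 mm high, on the desk; origin at its underside
- tumbler: bystander: empty drinking glass, 66 mm wide, 95 mm high, on the desk; origin at its underside
- mouse: bystander: grey computer mouse, 98 x 58 x 32 mm, on the desk; origin at its underside
There are look-alikes about, which are no part of the job. What is shaped like the stand but pink or turquoise is not meant.

How it is judged:
By the outcome, as a careful person would: the job done as asked, in the order asked, and still so for the second after the job is handed in, while the arm keeps its last pose, push and grip.
It also fails if it takes over 51 s, if anything falls off the work surface, if the arm or the gripper's body presses on something with over 40 N, if the wrist force passes 120 N, or if a joint passes its speed limit or range.

ROBOT

A 6-joint arm with a two-finger parallel gripper is mounted at the origin on the work surface. World frame = base frame: x ahead of the robot, y to its left, z up, the work surface at z = 0. Lengths are in m, angles in rad, forces in N, time in s.
With the tool pointing down it reaches from about 0.375 to 0.9 m from the base axis. Payload 3.1 kg.
Tool frame: the origin (TCP) lies at the very end of the fingers, on their centre line; the grasp point (between the pads) lies 19 mm behind it (manip.pinch_z is the distance from the TCP to the grasp point, in m); z points along the fingers, y is the line along which they close (so a half turn about z gives the same grasp; the last joint's range is limited). The gripper opens to 85 mm and grips with 20 to 120 N. Pads are 22 mm wide; open, the fingers measure 114 mm over their backs; the gripper's body (76 mm by 85 mm) begins 54 mm behind the grasp point. The pads swing forward as they close: fully open they stand 13 mm farther back than shut.
Start: joints at [0.926, 0.527, 1.433, -0, 1.181, -0.178], TCP at [0.281, 0.558, 0.231] pointing down, gripper open.
Joint ranges: [-3.08, 3.08], [-0.75, 2.2], [0.22, 2.44], [-1.43, 4.57], [0, 2.65], [-2.85, 2.85]. Speed limits (rad/s): [2.79, 2.79, 3.14, 3.14, 3.14, 3.14].

INTERFACE

Orientations are given as a unit quaternion [x, y, z, w].
In Python, from station import manip gives the robot as it stands.
- The arm moves only by the tool servo_tool, never from a script. Its argument "commands" is one flat list of numbers, 7 for each row, row after row: the shift along the tool's x, y, z each as a share of 500 mm, from -1 to 1, then the turn, a rotation vector about the tool's x, y, z each as a share of 360 degrees, from -1 to 1, then the opening, from -1 (shut) to 1 (fully open). In form: [dx, dy, dz, rx, ry, rz, claw, dx, dy, dz, rx, ry, rz, claw, ...]. A call has 1 to 12 rows; each row shifts and turns the commanded pose from where the row before left it, along the tool's axes as they then stand; what a row does not reach is not made up. A row lasts 1/12 s, in which the tool goes at most 41.7 mm and 7.16 degrees, less where a joint would pass 70% of its speed; a pose out of reach is approached as far as the arm can. A call with a number of a shift or a turn outside -1 to 1 is refused whole. A call with a gripper value outside its range is refused whole. The fingers move at their own pace and stop on an object; "force" is the grip in N (left out, the last holds). Time passes only in rows, so rows that do not move let the fingers close. It gives the time, the measured TCP pose, the force, the opening and the grip force at its end, in the units of the state.
- manip.sense(): the state, without advancing time (a new reading comes with each control period).
- manip.snapshot(name): name is "scene" or "top" or "wrist"; returns a dict with "img" (480x640x3 uint8, red, green, blue), "mtx" (3x3 intrinsics, pixels), "world_to_cam" (4x4, takes a point from world to camera coordinates). Camera axes: x right, y up, looking along -z (the intrinsics and any distortion apply to the point x, -y, -z); pixel columns grow to the right and rows downward; lengths in m; the calibration is good to about 2 mm. A picture is of the moment at which its call begins. There is no depth.
- manip.sign_off(): hands the job in; it is judged then, once.
Trained networks look in a picture, given as the dict that the camera call returned (one of the last four; its "shot" number tells which), for a name from the list of things; names that differ only in an ending like _2 or _b are one class to them, and where a whole thing is asked for, a point or a joint stands for the part that bears it (a point fixed in the world has none). Each returns a list of dicts, best first, with "conf" (0 to 1); they miss things now and then, are a little off and sometimes report something else, mostly with a low value. They report only what shows in the picture. A call takes as long as a camera call. They do not tell look-alikes from the thing itself.
- manip.look_for(picture, query): "box" ([left, top, width, height] in pixels, round what is visible of it).
- manip.silhouettes(picture, query): "pixels" (480x640 bool, what is visible of it) and "box" ([left, top, width, height] in pixels, round what is visible of it).
The state is a dict: "t": time; "q": joint angles; "qd": joint speeds; "tau": joint torques, N m; "tcp_pos": TCP position; "tool_rot": TCP orientation; "force": force on the tool from outside, world axes, zero at the start; "ft_torque": the same for the moment, N m; "finger_gap": opening from 0.0 (shut) to 1.0 (fully open); "gripper_force": force on a finger pad.
Only numpy, scipy, OpenCV 4.12 (cv2) and the standard library are available. Lean on these libraries where they do the work, as an engineer would, in place of code of your own. Each camera call takes 0.05 s, during which the arm holds its last target. There are 200 camera calls.

## Working session

There is one attempt and no reset: what is moved stays moved. The work goes in short steps, Python scripts to look and compute and a tool call to move; the robot and the scene stay as the last step left them, time stands still between calls to the robot, and variables do not carry over. Pictures are saved under pics/ and viewed, at most 10 in all, crops included, and the job is handed in when it is done.

Besides the shell and the picture viewer there is one more tool, called after "Emit:" by a JSON object that holds its "method" and its "body", one argument or row to a line. servo_tool: Moves the arm, as the interface text tells. Its arguments: {"type":"object","properties":{"commands":{"type":"array"},"force":{"type":"number"}},"required":["commands"]}

```bash
ls; mkdir -p pics; python3 - <<'E'
from station import manip
import cv2,numpy as np
ims=[]
for n in("scene","top"):
    s=manip.snapshot(n); ims.append(s["img"])
    np.savez(f"{n}.npz",img=s["img"],mtx=s["mtx"],w2c=s["world_to_cam"])
    print(n,s["mtx"].round(1).tolist(),s["world_to_cam"].round(4).tolist(),[k for k in s])
    for q in("scope","stand","lever","lever_grip","scope_balance","tin","tumbler","mouse"):
        print(q,[(np.round(d["box"]).astype(int).tolist(),round(d["conf"],2)) for d in manip.look_for(s,q)])
    cv2.imwrite(f"pics/{n}.png",s["img"][:,:,::-1])
st=manip.sense();print({k:np.round(v,3).tolist() for k,v in st.items()}, manip.pinch_z)
E
```

```text
pics
scene [[434.4, 0.0, 323.5], [0.0, 434.4, 238.6], [0.0, 0.0, 1.0]] [[0.3974, 0.9176, 0.0089, -0.237], [-0.7038, 0.2985, 0.6447, 0.3227], [0.5889, -0.2625, 0.7644, -1.4665], [0.0, 0.0, 0.0, 1.0]] ['img', 'mtx', 'world_to_cam', 'shot']
scope [([309, 173, 64, 97], 0.97), ([353, 178, 24, 24], 0.27)]
stand [([284, 217, 66, 60], 0.91), ([210, 185, 73, 52], 0.85), ([404, 263, 72, 67], 0.72), ([198, 271, 89, 64], 0.7)]
lever [([197, 274, 48, 23], 0.67), ([398, 267, 48, 23], 0.66), ([206, 187, 47, 18], 0.63), ([289, 216, 38, 22], 0.59)]
lever_grip [([207, 184, 42, 20], 0.8), ([197, 275, 47, 22], 0.69), ([289, 214, 38, 26], 0.68), ([400, 262, 46, 32], 0.63)]
scope_balance [([308, 172, 65, 99], 0.86), ([287, 217, 63, 60], 0.67)]
tin [([354, 180, 23, 21], 0.74), ([288, 215, 42, 24], 0.6)]
tumbler [([417, 206, 32, 43], 0.6)]
mouse [([162, 232, 41, 30], 0.81), ([288, 217, 65, 62], 0.63)]
top [[596.2, 0.0, 323.6], [0.0, 596.2, 238.9], [0.0, 0.0, 1.0]] [[0.0216, -0.9998, -0.0043, 0.0169], [0.9788, 0.0203, 0.2036, -0.5725], [-0.2035, -0.0086, 0.979, -1.227], [0.0, 0.0, 0.0, 1.0]] ['img', 'mtx', '
[... 165 characters left out ...]
, 73], 0.56)]
lever [([390, 338, 48, 39], 0.89), ([238, 134, 36, 33], 0.78), ([328, 248, 37, 36], 0.75), ([436, 210, 45, 29], 0.67)]
lever_grip [([433, 208, 51, 34], 0.95), ([240, 132, 36, 38], 0.81), ([322, 245, 38, 35], 0.57)]
scope_balance [([295, 176, 34, 147], 0.94)]
tin []
tumbler [([173, 209, 37, 35], 0.72)]
mouse [([459, 317, 37, 51], 0.79)]
{'t': 0.9, 'q': [0.927, 0.527, 1.433, -0.0, 1.181, -0.179], 'qd': [0.002, 0.001, -0.002, -0.0, -0.0, -0.001], 'tau': [0.0, -44.23, -17.843, -0.0, 0.001, 0.0], 'tcp_pos': [0.281, 0.558, 0.231], 'tool_rot': [0.231, 0.973, 0.0, 0.0], 'force': [0.474, 0.913, -0.479], 'ft_torque': [0.01, 0.025, 0.012], 'gripper_force': 0.0, 'finger_gap': 0.996} 0.0187
```

```bash
python3 - <<'E'
import cv2,numpy as np
a=cv2.imread("pics/scene.png")[140:350,140:490];b=cv2.imread("pics/top.png")[100:400,140:520]
cv2.imwrite("pics/c1.png",cv2.resize(a,None,fx=2.28,fy=2.28,interpolation=cv2.INTER_CUBIC))
cv2.imwrite("pics/c2.png",cv2.resize(b,None,fx=2,fy=2,interpolation=cv2.INTER_CUBIC))
E
```

```text
(no output)
```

View pics/c1.png

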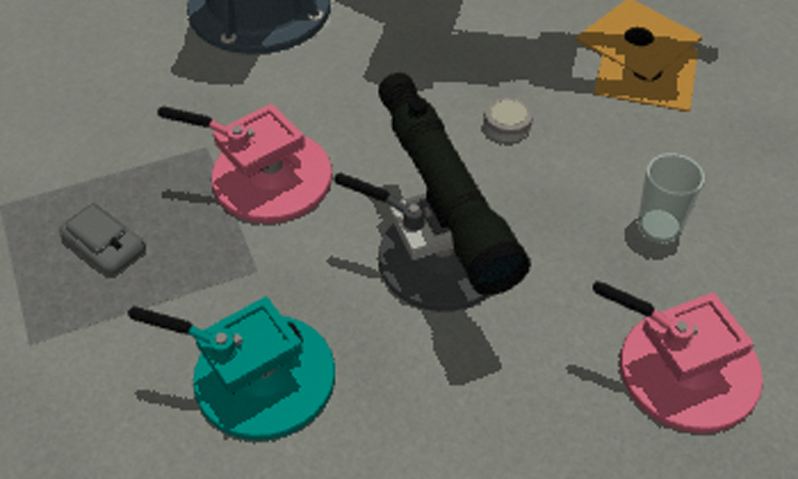

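View pics/c2.png

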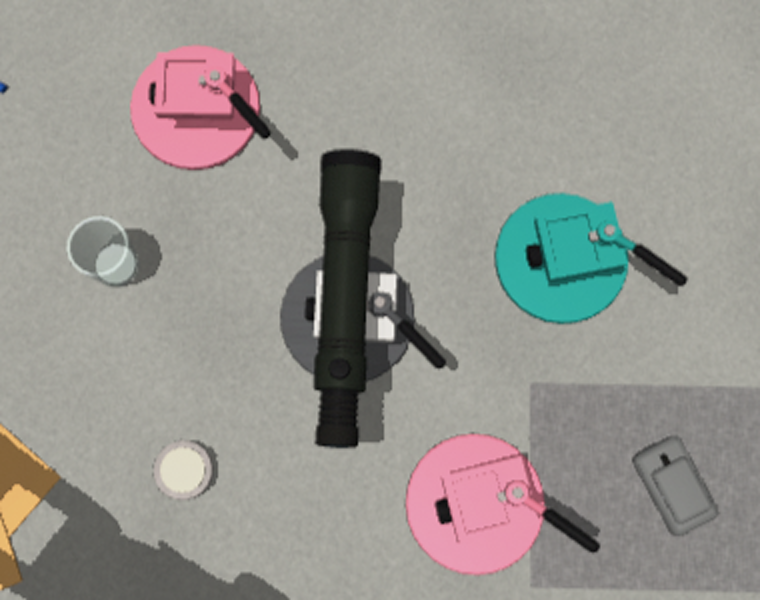

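Viewing: the only grey stand (aluminium head, scope in it) is in the middle: scene crop stand at about (430,240), hub (413,213) and grip (364,191). In the top crop the hub is at (380,303) and the grip runs from (402,322) to (442,363). Candidates for the stand in the top crop are pink (195,105), turquoise (560,258), pink (475,503) and grey (347,318). Only the grey one fits: it isn't pink or turquoise and it bears the scope. Next I triangulate and confirm in one enlarged crop.

```bash
cat > h.py <<'E'
import numpy as np,cv2
from scipy.optimize import least_squares
def proj(c,P):
    p=c["w2c"]@np.append(P,1); return np.array([c["mtx"][0,2]+c["mtx"][0,0]*p[0]/-p[2],c["mtx"][1,2]+c["mtx"][1,1]*p[1]/p[2]])
def onz(c,uv,z):
    return least_squares(lambda a:proj(c,[a[0],a[1],z])-uv,[.5,0]).x
def ld(n):
    d=np.load(n+".npz");return {k:d[k] for k in d}
E
python3 - <<'E'
from h import *
from station import manip
S,T=ld("scene"),ld("top")
c=lambda u,v:np.array([140+u/2,100+v/2]); d=lambda u,v:np.array([140+u/2.28,140+v/2.28])
print("hub",onz(T,c(380,302),.106),onz(S,d(413,209),.106))
print("gripT",onz(T,c(402,322),.113),onz(T,c(442,363),.119)); print("gripS",onz(S,d(340,180),.119),onz(S,d(388,201),.113))
# tube axis: left/right edges in top at axis height
for v in (240,270,300,330): print(v,onz(T,c(324,v),.145),onz(T,c(369,v),.145))
print("ends",onz(T,c(350,157),.145),onz(T,c(337,440),.145))
print("tumbler",onz(T,c(115,265),0),"tin",onz(T,c(182,470),.024),"mouse",onz(T,c(675,487),.02))
s=manip.snapshot("top");m=manip.silhouettes(s,"scope")[0]["pixels"]
ys=range(212,262,3);E=[]
for y in ys:
    x=np.where(m[y])[0]; 
    if len(x): E.append([y,x.min(),x.max()+1])
print(E)
P=np.array([onz(T,[(e[1]+e[2])/2,e[0]+.5],.145) for e in E]);f=np.polyfit(P[:,0],P[:,1],1);print("axis y=",f,"yaw",np.arctan(f[0]))
o=cv2.resize(s["img"][210:300,280:380,::-1],None,fx=6,fy=6,interpolation=cv2.INTER_CUBIC);cv2.imwrite("pics/c3.png",o)
E
```

```text
hub [0.53683379 0.01489885] [0.53891432 0.01757298]
gripT [ 0.51516517 -0.00801439] [ 0.47295131 -0.04900011]
gripS [ 0.4795897  -0.04379942] [ 0.52342097 -0.00522229]
240 [0.59214499 0.07287104] [0.59308138 0.02735862]
270 [0.56111796 0.07197078] [0.56205463 0.02669698]
300 [0.53041444 0.0710799 ] [0.53135133 0.02604224]
330 [0.50002941 0.07019826] [0.50096646 0.02539429]
ends [0.68025553 0.04872481] [0.39153459 0.05433919]
tumbler [0.59301379 0.31551821] tin [0.36439833 0.22356547] mouse [ 0.3579021  -0.30525385]
[[212, np.int64(302), np.int64(326)], [215, np.int64(302), np.int64(325)], [218, np.int64(302), np.int64(325)], [221, np.int64(302), np.int64(325)], [224, np.int64(302), np.int64(325)], [227, np.int64(302), np.int64(325)], [230, np.int64(301), np.int64(324)], [233, np.int64(301), np.int64(324)], [236, np.int64(301), np.int64(324)], [239, np.int64(301), np.int64(324)], [242, np.int64(301), np.int64(324)], [245, np.int64(301), np.int64(324)], [248, np.int64(301), np.int64(323)], [251, np.int64(300), np.int64(323)], [254, np.int64(300), np.int64(323)], [257, np.int64(300), np.int64(323)], [260, np.int64(300), np.int64(323)]]
axis y= [-0.0265515   0.06535444] yaw -0.02654526080514089
```

View pics/c3.png

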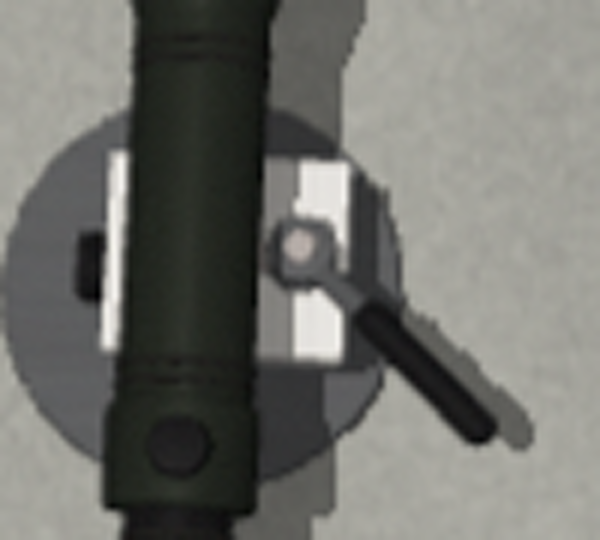

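Confirmed: the crop shows the grey stand with an aluminium head under the scope, hub at (300,245), lever grip from (365,310) to (490,430) pointing back-outward. I close the fingers and move to a spot behind the lever.

Emit:
{"method": "servo_tool", "body": {
  "commands": [0,0,0,0,0,-0.0141,-1,0,0,0,0,0,-0.0141,-1,0,0,0,0,0,-0.0141,-1,0,0,0,0,0,-0.0141,-1,0,0,0,0,0,-0.0141,-1,-0.0194,-0.0607,0,0,0,0,-1,-0.0194,-0.0607,0,0,0,0,-1,-0.0194,-0.0607,0,0,0,0,-1,-0.0194,-0.0607,0,0,0,0,-1,-0.0194,-0.0607,0,0,0,0,-1,-0.0194,-0.0607,0,0,0,0,-1,-0.0194,-0.0607,0,0,0,0,-1],
  "force": 40
}}

```text
t: 2.0
tcp_pos: [0.3439, 0.3431, 0.2315]
tool_rot: [0.011, 1.0, 0.0, 0.0]
force: [1.3, 0.5, 0.3]
finger_gap: 0.003
gripper_force: 0.0
```

Emit:
{"method": "servo_tool", "body": {
  "commands": [-0.0194,-0.0607,0,0,0,0,-1,-0.0194,-0.0607,0,0,0,0,-1,-0.0194,-0.0607,0,0,0,0,-1,-0.0194,-0.0607,0,0,0,0,-1,-0.0194,-0.0607,0,0,0,0,-1,-0.0194,-0.0607,0,0,0,0,-1,-0.0194,-0.0607,0,0,0,0,-1,-0.0194,-0.0607,0,0,0,0,-1,-0.0194,-0.0607,0,0,0,0,-1,-0.0194,-0.0607,0,0,0,0,-1,-0.0194,-0.0607,0,0,0,0,-1,-0.0194,-0.0607,0,0,0,0,-1]
}}

```text
t: 3.0
tcp_pos: [0.4521, -0.024, 0.2316]
tool_rot: [0.012, 1.0, -0.0, 0.0]
force: [0.3, -0.4, 0.4]
finger_gap: 0.006
gripper_force: 0.0
```

Emit:
{"method": "servo_tool", "body": {
  "commands": [0,0,0,0,0,0,-1,0,0,0,0,0,0,-1]
}}

```text
t: 3.17
tcp_pos: [0.4524, -0.0238, 0.2314]
tool_rot: [0.013, 1.0, 0.0, 0.0]
force: [1.0, 0.2, -0.2]
finger_gap: -0.004
gripper_force: 0.0
```

```bash
python3 - <<'E'
from h import *
from station import manip
T=ld("top")
g=lambda u,v:np.array([280+u/6,210+v/6])
print("head ctr",onz(T,g(115,152),.086),onz(T,g(108,350),.086),onz(T,g(350,160),.086),onz(T,g(340,360),.086)); print("knob",onz(T,g(180,443),.175),"hub",onz(T,g(300,245),.106))
from scipy.spatial.transform import Rotation as R
st=manip.sense();print(st["tcp_pos"],R.from_quat(st["tool_rot"]).as_matrix().round(4).tolist(),st["q"],st["finger_gap"],st["force"])
s=manip.snapshot("wrist");cv2.imwrite("pics/w1.png",s["img"][:,:,::-1])
np.savez("wrist.npz",img=s["img"],mtx=s["mtx"],w2c=s["world_to_cam"])
c=ld("wrist");print([proj(c,p) for p in ([.538,.0155,.106],[.489,-.034,.116],[.475,-.047,.119])])
E
```

```text
head ctr [0.57288889 0.08065763] [0.50234967 0.08098183] [ 0.57172182 -0.00214801] [5.00523586e-01 1.49896622e-04]
knob [0.45875989 0.05237075] hub [0.53718422 0.01490567]
[ 0.45241826 -0.02379918  0.23144374] [[-0.9997, 0.0264, 0.0006], [0.0264, 0.9997, 0.0], [-0.0006, 0.0, -1.0]] [-3.00226845e-01  2.96697255e-01  1.84757447e+00  2.49481869e-04
  9.96716117e-01 -1.84471960e+00] -0.00390807968329607 [ 0.95286713  0.19904973 -0.19817757]
[array([373.39874312, 335.8174812 ]), array([310.67082222, 286.63436367]), array([292.33919844, 271.09217653])]
```

View pics/w1.png

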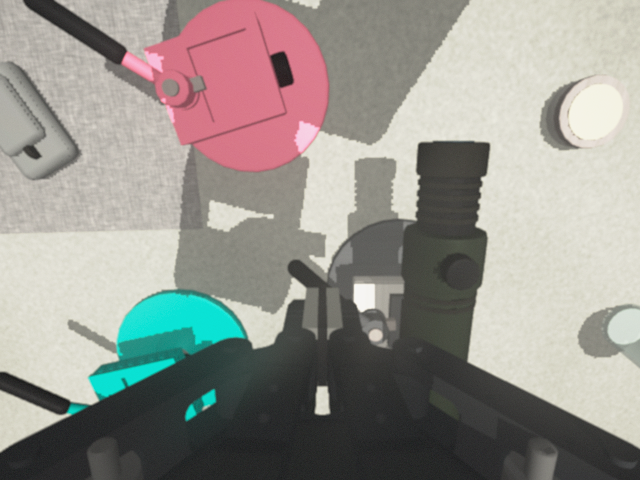

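Wrist picture: the hub shows at (375,335) and the grip tip at (293,267), within 4 px of my predictions, so the geometry holds. The pads are closed at (322,300). Now I work out the arc.

Emit:
{"method": "servo_tool", "body": {
  "commands": [0,0,0.0526,0,0,0,-1,0,0,0.0526,0,0,0,-1,0,0,0.0526,0,0,0,-1,0,0,0.0526,0,0,0,-1,0,0,0.0526,0,0,0,-1,0,0,0,0,0,0,-1]
}}

```text
t: 3.72
tcp_pos: [0.4482, -0.02, 0.0964]
tool_rot: [0.01, 1.0, 0.001, -0.005]
force: [0.0, -0.5, -0.5]
finger_gap: -0.001
gripper_force: 0.0
```

```bash
python3 - <<'E'
from h import *
from station import manip
st=manip.sense();print(st["tcp_pos"],st["force"])
H=np.array([.5375,.0153]);p=st["tcp_pos"][:2]
from scipy.spatial.transform import Rotation as R
M=R.from_quat(st["tool_rot"]).as_matrix()[:2,:2]
for th in range(-135,-30,5):
    t=np.radians(th);u=np.array([np.cos(t),np.sin(t)]);n=np.array([-u[1],u[0]])
    w=H+.088*u-.024*n;print(th,w.round(4),((M.T@(w-p))/.5).round(4));p=w
E
```

```text
[ 0.44820664 -0.01995374  0.09642273] [ 4.93009147e-04 -4.72118331e-01 -4.93584111e-01]
-135 [ 0.4583 -0.03  ] [-0.0206 -0.0196]
-130 [ 0.4625 -0.0367] [-0.0088 -0.0133]
-125 [ 0.4674 -0.043 ] [-0.0099 -0.0125]
-120 [ 0.4727 -0.0489] [-0.0109 -0.0116]
-115 [ 0.4786 -0.0543] [-0.0119 -0.0106]
-110 [ 0.4848 -0.0592] [-0.0128 -0.0095]
-105 [ 0.4915 -0.0635] [-0.0136 -0.0083]
-100 [ 0.4986 -0.0672] [-0.0142 -0.0071]
-95 [ 0.5059 -0.0703] [-0.0148 -0.0058]
-90 [ 0.5135 -0.0727] [-0.0153 -0.0045]
-85 [ 0.5213 -0.0745] [-0.0156 -0.0032]
-80 [ 0.5291 -0.0755] [-0.0158 -0.0018]
-75 [ 0.5371 -0.0759] [-0.0159 -0.0004]
-70 [ 0.545  -0.0756] [-0.0159  0.001 ]
-65 [ 0.5529 -0.0746] [-0.0157  0.0023]
-60 [ 0.5607 -0.0729] [-0.0155  0.0037]
-55 [ 0.5683 -0.0706] [-0.0151  0.005 ]
-50 [ 0.5757 -0.0675] [-0.0146  0.0063]
-45 [ 0.5828 -0.0639] [-0.014   0.0076]
-40 [ 0.5895 -0.0597] [-0.0133  0.0088]
-35 [ 0.5958 -0.0548] [-0.0125  0.0099]
```

Emit:
{"method": "servo_tool", "body": {
  "commands": [-0.01,-0.01,0,0,0,0,-1,-0.01,-0.01,0,0,0,0,-1,-0.009,-0.013,0,0,0,0,-1,-0.01,-0.0125,0,0,0,0,-1,-0.011,-0.0115,0,0,0,0,-1,-0.012,-0.0105,0,0,0,0,-1,-0.013,-0.0095,0,0,0,0,-1,-0.0135,-0.0085,0,0,0,0,-1,0,0,0,0,0,0,-1]
}}

```text
t: 4.47
tcp_pos: [0.4975, -0.0677, 0.1001]
tool_rot: [0.012, 1.0, -0.001, 0.002]
force: [-0.9, -0.1, 0.1]
finger_gap: -0.002
gripper_force: 0.0
```

Emit:
{"method": "servo_tool", "body": {
  "commands": [-0.015,-0.006,0,0,0,0,-1,-0.015,-0.0045,0,0,0,0,-1,-0.0155,-0.003,0,0,0,0,-1,-0.016,-0.002,0,0,0,0,-1,-0.016,-0.0005,0,0,0,0,-1,-0.016,0.001,0,0,0,0,-1,-0.0155,0.0025,0,0,0,0,-1,-0.0155,0.0035,0,0,0,0,-1,0,0,0,0,0,0,-1]
}}

```text
t: 5.22
tcp_pos: [0.5596, -0.0721, 0.1]
tool_rot: [0.011, 1.0, -0.001, 0.002]
force: [0.2, -0.0, -0.4]
finger_gap: -0.001
gripper_force: 0.0
```

```bash
python3 - <<'E'
from station import manip
import cv2
s=manip.snapshot("top");cv2.imwrite("pics/c4.png",cv2.resize(s["img"][190:310,260:420,::-1],None,fx=5,fy=5,interpolation=cv2.INTER_CUBIC))
print(manip.sense()["tcp_pos"],manip.sense()["force"])
E
```

```text
[ 0.55892511 -0.07212087  0.09997749] [-0.44440659  0.49297508  0.64245568]
```

View pics/c4.png

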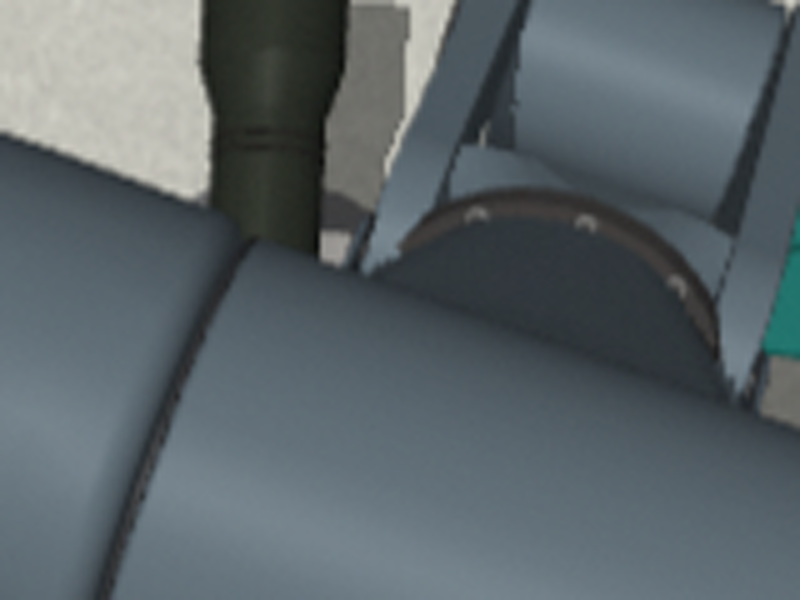

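The arm hides the lever from the top camera here: only the objective at (270,60) shows. I push on in smaller steps and watch the force.

Emit:
{"method": "servo_tool", "body": {
  "commands": [-0.015,0.005,0,0,0,0,-1,-0.0145,0.0063,0,0,0,0,-1,0,0,0,0,0,0,-1]
}}

```text
t: 5.52
tcp_pos: [0.5736, -0.0663, 0.1]
tool_rot: [0.011, 1.0, -0.0, 0.001]
force: [0.1, -0.1, 0.9]
finger_gap: -0.001
gripper_force: 0.2
```

```bash
python3 - <<'E'
from station import manip
import cv2,numpy as np
w=manip.snapshot("wrist");s=manip.snapshot("scene")
a=cv2.resize(s["img"][190:290,270:400,::-1],None,fx=3,fy=4.8);
cv2.imwrite("pics/c5.png",np.hstack([w["img"][200:,230:,::-1].copy(),cv2.resize(s["img"][200:270,270:370,::-1],(390,280),interpolation=cv2.INTER_CUBIC)]))
print(manip.sense()["tcp_pos"],manip.sense()["force"])
E
```

```text
[ 0.57293133 -0.06660121  0.09993967] [-0.26673664 -0.15430731 -0.44144459]
```

View pics/c5.png

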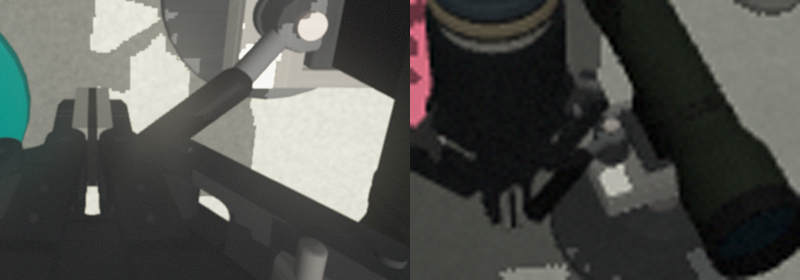

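The lever follows. In the wrist crop the hub is at (313,27) and the grip runs to (150,135), now forward-outward. I keep pushing towards the stop in small steps.

Emit:
{"method": "servo_tool", "body": {
  "commands": [-0.014,0.0076,0,0,0,0,-1,0,0,0,0,0,0,-1]
}}

```text
t: 5.78
tcp_pos: [0.5775, -0.0633, 0.0996]
tool_rot: [0.011, 1.0, -0.001, -0.003]
force: [-6.3, -3.5, 3.1]
finger_gap: 0.0
gripper_force: 3.2
```

Emit:
{"method": "servo_tool", "body": {
  "commands": [-0.006,0.004,0,0,0,0,-1,0,0,0,0,0,0,-1]
}}

```text
t: 5.95
tcp_pos: [0.578, -0.0628, 0.0995]
tool_rot: [0.01, 1.0, -0.002, -0.005]
force: [-10.2, -8.0, 5.3]
finger_gap: -0.003
gripper_force: 6.8
```

Emit:
{"method": "servo_tool", "body": {
  "commands": [-0.006,0.005,0,0,0,0,-1,0,0,0,0,0,0,-1]
}}

```text
t: 6.12
tcp_pos: [0.5785, -0.0622, 0.0994]
tool_rot: [0.009, 1.0, -0.003, -0.008]
force: [-15.8, -16.3, 8.7]
finger_gap: -0.001
gripper_force: 11.1
```

The force built up to 22 N without motion, so the lever is at its open stop. I back off, rise and view the lever.

Emit:
{"method": "servo_tool", "body": {
  "commands": [0.02,-0.015,0,0,0,0,-1,0.025,-0.02,0,0,0,0,-1,0.025,-0.02,0,0,0,0,-1,0,0,-0.02,0,0,0,-1,0,0,-0.056,0,0,0,-1,0,0,-0.056,0,0,0,-1,0,0,-0.056,0,0,0,-1,0,0,-0.056,0,0,0,-1,0,0,-0.056,0,0,0,0,0,0,0,0,0,0,1,0,0,0,0,0,0,1]
}}

```text
t: 7.03
tcp_pos: [0.5518, -0.0853, 0.2527]
tool_rot: [0.011, 1.0, -0.001, 0.003]
force: [-1.0, 0.9, -0.7]
finger_gap: 0.413
gripper_force: 0.0
```

```bash
python3 - <<'E'
from station import manip
from h import *
from scipy.spatial.transform import Rotation as R
st=manip.sense();M=R.from_quat(st["tool_rot"]).as_matrix()
print(st["tcp_pos"],M.round(3).tolist(),st["force"],st["finger_gap"])
d=np.array([.5415,.051,.240])-st["tcp_pos"];print((M.T@d/.5).round(4))
w=manip.snapshot("wrist");cv2.imwrite("pics/w2.png",w["img"][:,:,::-1])
c=dict(mtx=w["mtx"],w2c=w["world_to_cam"]);np.savez("w2.npz",**c)
print([proj(c,p).round() for p in ([.5375,.0153,.106],[.6095,-.0567,.121],[.5415,.051,.168],[.589,.05,.168],[.4575,.053,.178])])
E
```

```text
[ 0.5517825  -0.08531119  0.25274868] [[-1.0, 0.023, 0.007], [0.023, 1.0, -0.002], [-0.007, -0.002, -1.0]] [-0.95272436  0.85253741 -0.68251022] 0.41272756981075304
[0.0269 0.2721 0.0248]
[array([448., 208.]), array([360., 301.]), array([536., 232.]), array([525., 300.]), array([572.,  88.])]
```

View pics/w2.png

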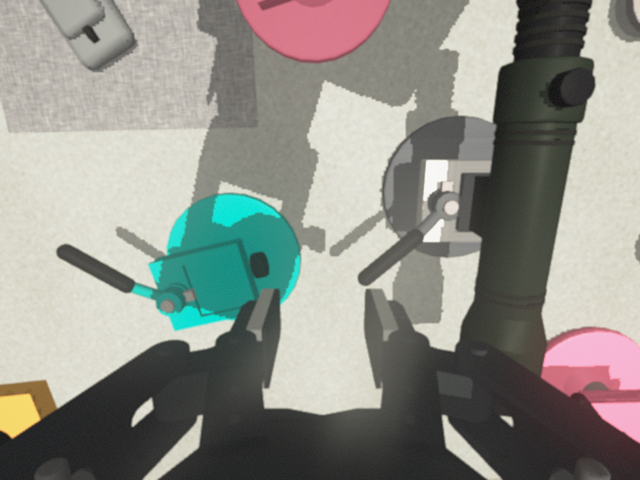

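Wrist picture: lever hub at (451,207), tip at (366,278), so it is forward-outward and open. The scope tube axis runs near (535,230), as predicted. I move over it, opened.

Emit:
{"method": "servo_tool", "body": {
  "commands": [0.0034,0.034,0,0,0,0,1,0.0034,0.034,0,0,0,0,1,0.0034,0.034,0,0,0,0,1,0.0034,0.034,0,0,0,0,1,0.0034,0.034,0,0,0,0,1,0.0034,0.034,0,0,0,0,1,0.0034,0.034,0,0,0,0,1,0.0034,0.034,0,0,0,0,1,0,0,0,0,0,0,1,0,0,0,0,0,0,1]
}}

```text
t: 7.92
tcp_pos: [0.5384, 0.0517, 0.2485]
tool_rot: [0.01, 1.0, 0.0, -0.001]
force: [0.6, -0.0, -0.0]
finger_gap: 0.998
gripper_force: 0.0
```

```bash
python3 - <<'E'
from station import manip
from h import *
from scipy.spatial.transform import Rotation as R
c=ld("w2")
h=onz(c,[451,207],.106);t=onz(c,[367,277],.120);print("lever",h,t,np.degrees(np.arctan2(*(t-h)[::-1])))
st=manip.sense();M=R.from_quat(st["tool_rot"]).as_matrix()
print(st["tcp_pos"],M.round(4).tolist(),st["force"],st["finger_gap"])
d=np.array([.5415,.051,.126])-st["tcp_pos"];print((M.T@d/.5).round(4))
w=manip.snapshot("wrist");cv2.imwrite("pics/w3.png",w["img"][:,:,::-1])
c=dict(mtx=w["mtx"],w2c=w["world_to_cam"]);np.savez("w3.npz",**c)
m=manip.silhouettes(w,"scope");print([x["conf"] for x in m]);m=m[0]["pixels"];E=[]
for y in range(120,300,10):
    x=np.where(m[y])[0]
    if len(x): E.append([y,int(x.min()),int(x.max())+1,onz(c,[(x.min()+x.max()+1)/2,y],.15).round(4).tolist()])
print(E)
E
```

```text
lever [0.5364022  0.01734646] [ 0.58924479 -0.05080132] -52.20957872431919
[0.53835828 0.05173796 0.24851345] [[-0.9998, 0.0208, -0.0027], [0.0208, 0.9998, 0.0], [0.0027, -0.0, -1.0]] [ 0.60490748 -0.04240534 -0.01372298] 0.9976491584837933
[-0.007  -0.0013  0.245 ]
[0.85]
[[120, 285, 367, [0.4558, 0.0554]], [130, 285, 366, [0.4618, 0.055]], [140, 285, 366, [0.4679, 0.0549]], [150, 287, 363, [0.474, 0.0544]], [160, 289, 361, [0.4802, 0.0543]], [170, 289, 360, [0.4866, 0.0539]], [180, 290, 359, [0.493, 0.0537]], [190, 291, 359, [0.4995, 0.0539]], [200, 291, 358, [0.5061, 0.0535]], [210, 291, 358, [0.5128, 0.0533]], [220, 291, 358, [0.5196, 0.0532]], [230, 291, 357, [0.5266, 0.0527]], [240, 291, 357, [0.5336, 0.0526]], [250, 291, 357, [0.5407, 0.0524]], [260, 291, 357, [0.548, 0.0523]], [270, 293, 355, [0.5553, 0.0522]], [280, 292, 355, [0.5628, 0.0517]], [290, 293, 356, [0.5704, 0.0522]]]
```

View pics/w3.png

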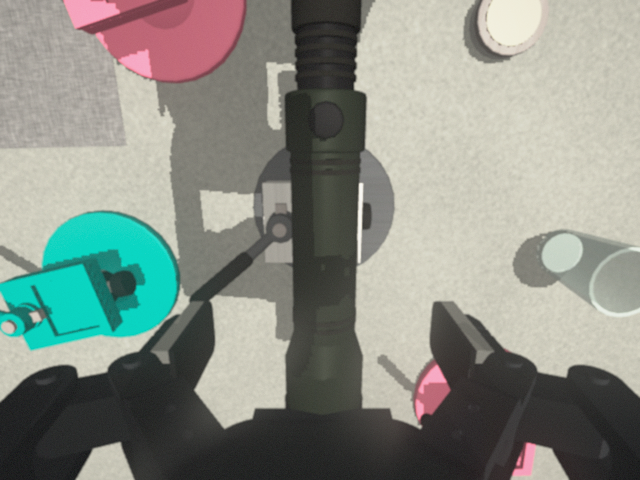

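Wrist picture: the tube is centred between the open fingers (axis column about 324, finger gap 214–432), and the lever at (200,295)–(280,228) is clear of them. I descend and grip.

Emit:
{"method": "servo_tool", "body": {
  "commands": [-0.0009,0,0.0316,0,0,0,1,-0.0009,0,0.0316,0,0,0,1,-0.0009,0,0.0316,0,0,0,1,-0.0009,0,0.0316,0,0,0,1,-0.0009,0,0.0316,0,0,0,1,-0.0009,0,0.0316,0,0,0,1,-0.0009,0,0.0316,0,0,0,1,-0.0009,0,0.0316,0,0,0,1,0,0,0,0,0,0,1,0,0,0,0,0,0,1]
}}

```text
t: 8.85
tcp_pos: [0.5423, 0.05, 0.1226]
tool_rot: [0.012, 1.0, 0.0, -0.001]
force: [0.2, -0.5, 0.6]
finger_gap: 1.002
gripper_force: 0.0
```

```bash
python3 - <<'E'
from station import manip
from scipy.spatial.transform import Rotation as R
st=manip.sense();M=R.from_quat(st["tool_rot"]).as_matrix()
print(st["tcp_pos"],M.round(4).tolist(),st["force"],st["finger_gap"])
E
```

```text
[0.54225027 0.05000183 0.12258238] [[-0.9997, 0.0241, -0.0024], [0.0241, 0.9997, 0.0001], [0.0024, 0.0001, -1.0]] [ 0.17613288 -0.50607756  0.60751506] 1.0020049056836318
```

Emit:
{"method": "servo_tool", "body": {
  "commands": [0,0.0025,0,0,0,0,1,0,0,0,0,0,0,0,0,0,0,0,0,0,-1,0,0,0,0,0,0,-1,0,0,0,0,0,0,-1,0,0,0,0,0,0,-1,0,0,0,0,0,0,-1,0,0,0,0,0,0,-1],
  "force": 30
}}

```text
t: 9.52
tcp_pos: [0.5433, 0.0524, 0.1244]
tool_rot: [0.011, 1.0, 0.0, 0.001]
force: [-0.5, 2.8, 6.0]
finger_gap: 0.533
gripper_force: 30.5
```

Emit:
{"method": "servo_tool", "body": {
  "commands": [0,0,0,0,0,0,-1,0,0,0,0,0,0,-1,0,0,0,0,0,0,-1],
  "force": 80
}}

```text
t: 9.77
tcp_pos: [0.5433, 0.0524, 0.1246]
tool_rot: [0.011, 1.0, 0.0, 0.001]
force: [-0.8, 1.6, 8.3]
finger_gap: 0.522
gripper_force: 80.2
```

Emit:
{"method": "servo_tool", "body": {
  "commands": [0,0,-0.004,0,0,0,-1,0,0,-0.004,0,0,0,-1,0,0,-0.004,0,0,0,-1,0,0,-0.004,0,0,0,-1,0,0,0,0,0,0,-1]
}}

```text
t: 10.18
tcp_pos: [0.5423, 0.0521, 0.1311]
tool_rot: [0.011, 1.0, 0.0, -0.001]
force: [0.5, -0.4, -7.2]
finger_gap: 0.521
gripper_force: 82.5
```

```bash
python3 - <<'E'
from station import manip
from scipy.spatial.transform import Rotation as R
st=manip.sense();M=R.from_quat(st["tool_rot"]).as_matrix()
print(st["tcp_pos"],M.round(4).tolist(),st["force"],st["ft_torque"],st["finger_gap"])
E
```

```text
[0.54228269 0.05205416 0.13111408] [[-0.9997, 0.0228, -0.0012], [0.0228, 0.9997, 0.0], [0.0012, -0.0, -1.0]] [ 0.54780237 -0.37308021 -7.1859621 ] [ 0.01390081 -0.00963662 -0.02356903] 0.5208135601976751
```

Emit:
{"method": "servo_tool", "body": {
  "commands": [0,0,-0.008,0,0,0,-1,0,0,-0.014,0,0,0,-1,0,0,-0.018,0,0,0,-1,0,0,-0.02,0,0,0,-1,0,0,-0.02,0,0,0,-1,0,0,-0.02,0,0,0,-1,0,0,-0.02,0,0,0,-1,0,0,-0.02,0,0,0,-1,0,0,-0.018,0,0,0,-1,0,0,-0.014,0,0,0,-1,0,0,-0.01,0,0,0,-1,0,0,-0.006,0,0,0,-1]
}}

```text
t: 11.18
tcp_pos: [0.5429, 0.0521, 0.2262]
tool_rot: [0.011, 1.0, -0.0, 0.0]
force: [0.5, 0.8, -6.7]
finger_gap: 0.515
gripper_force: 82.5
```

Emit:
{"method": "servo_tool", "body": {
  "commands": [0,0,0,0,0,0,-1,0,0,0,0,0,0,-1,0,0,0,0,0,0,-1,0,0,0,0,0,0,-1,0,0,0,0,0,0,-1,0,0,0,0,0,0,-1]
}}

```text
t: 11.68
tcp_pos: [0.5426, 0.0521, 0.225]
tool_rot: [0.011, 1.0, 0.0, -0.0]
force: [0.4, -0.1, -6.2]
finger_gap: 0.516
gripper_force: 82.5
```

```bash
python3 - <<'E'
from station import manip
import cv2,numpy as np
from scipy.spatial.transform import Rotation as R
st=manip.sense();M=R.from_quat(st["tool_rot"]).as_matrix()
print(st["tcp_pos"],M.round(4).tolist(),st["force"],st["ft_torque"],st["finger_gap"],st["qd"].round(3))
w=manip.snapshot("wrist");s=manip.snapshot("scene")
cv2.imwrite("pics/f.png",np.hstack([cv2.resize(w["img"][:,:,::-1],(400,300)),cv2.resize(s["img"][130:280,240:440,::-1],(400,300),interpolation=cv2.INTER_CUBIC)]))
E
```

```text
[0.5425522  0.05209293 0.22501207] [[-0.9997, 0.0228, -0.0008], [0.0228, 0.9997, 0.0001], [0.0008, 0.0, -1.0]] [ 0.41430061 -0.14322269 -6.16261578] [0.05163442 0.02695852 0.01331363] 0.5161806236301575 [-0.001 -0.001 -0.003  0.002  0.     0.   ]
```

View pics/f.png

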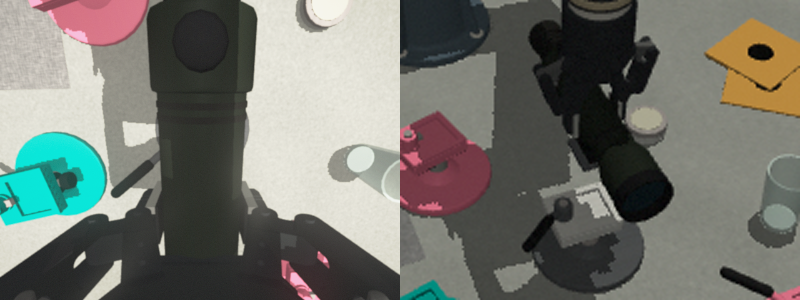

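The scope is out of the clamp and held (objective at (640,190), eyepiece at (545,42) in the right-hand crop). The lever is still open at (540,232) and the bystanders are in place. A quick pitch check by projection, then hand-in.

```bash
python3 - <<'E'
from h import *
from station import manip
s=manip.snapshot("scene");c=dict(mtx=s["mtx"],w2c=s["world_to_cam"])
b=max(manip.look_for(s,"scope"),key=lambda d:d["conf"]);print(b)
ang=np.linspace(0,2*np.pi,60)
def box(pitch):
    P=[]
    for x,r in((.139,.031),(-.151,.018)):
        for a in ang:
            p=np.array([x,r*np.cos(a),r*np.sin(a)]);cp,sp=np.cos(pitch),np.sin(pitch)
            q=np.array([cp*p[0]-sp*p[2],p[1],sp*p[0]+cp*p[2]]);k=-.023
            P.append(proj(c,[.5425+q[0]-k*q[1],.052+k*q[0]+q[1],.245+q[2]]))
    P=np.array(P);return (P[:60].mean(0).round(1),P[60:].mean(0).round(1),P.min(0).round(1),P.max(0).round(1))
for d in(-4,-2,0,2,4):print(d,box(np.radians(d)))
E
```

```text
{'box': [308.3, 141.3, 71.2, 101.5], 'conf': 0.84}
-4 (array([362.6, 233.7]), array([312. , 144.5]), array([305. , 138.6]), array([376. , 243.7]))
-2 (array([362.9, 232.3]), array([312. , 146.2]), array([305. , 140.2]), array([376.3, 242.6]))
0 (array([363.1, 230.8]), array([312. , 147.9]), array([305. , 141.8]), array([376.5, 241.5]))
2 (array([363.2, 229.2]), array([312. , 149.7]), array([305.1, 143.4]), array([376.7, 240.3]))
4 (array([363.4, 227.5]), array([312.1, 151.5]), array([305.2, 145.1]), array([376.9, 239.1]))
```

Observed box rows 141.3–242.8 against 141.8–241.5 predicted for level, so it is level to within about 1–2°.

```bash
python3 -c "
from station import manip
print(manip.sense()['gripper_force'],manip.sign_off())"
```

```text
the job is handed in; nothing more can be done
82.47891426086426 None
```

The job is handed in: the clamp lever is against its open stop, and the gripper alone holds the scope still over the stand, about 10 cm above where it sat and level to within about 1–2° by camera; the pellet tin, tumbler and mouse were not touched.

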